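# Hang the foot file in the notched saddle between its neighbours

## Robot

A 7-joint arm with a two-finger parallel gripper is mounted at the origin on the work surface. World frame = base frame: x ahead of the robot, y to its left, z up, the work surface at z = 0. Lengths are in m, angles in rad, forces in N, time in s.
With the tool pointing down it reaches from about 0.4 to 0.9 m from the base axis. Payload 5.6 kg.
Tool frame: the origin (TCP) lies on the mounting face of the last link; the fingertips stand 190 mm ahead of it and the grasp point (between the pads) lies 171 mm ahead of it; z points along the fingers, y is the direction in which the jaws open and shut (so a half turn about z gives the same grasp; the last joint's range is limited). The gripper opens to 92 mm and grips with 3 to 60 N. Pads are 20 mm wide; open, the fingers measure 128 mm over their backs; the gripper's body (75 mm by 189 mm) begins 69 mm behind the grasp point.
Start: joints at [-1.145, 0.468, -0.012, 1.603, 0.006, 1.071, -0.056], TCP at [0.294, 0.58, 0.405] pointing down, gripper open.
Joint ranges: [-2.53, 2.53], [-0.31, 2.02], [-1.57, 1.55], [0.28, 2.44], [-1.29, 4.43], [0.15, 1.84], [-2.92, 2.92]. Speed limits (rad/s): [2.57, 2.57, 3.14, 3.14, 3.14, 3.14, 3.14].

## Interface

Orientations are given as a unit quaternion [x, y, z, w].
In Python, from cell import robot gives the robot as it stands.
- The arm moves only by the tool step_arm, never from a script. Its arguments are lists of equal length, an entry for each row: "delta_pos": the shift along the tool's x, y, z in mm, a list of three; "roll": the turn about the tool's z in rad. A call has 1 to 12 rows; each row shifts and turns the commanded pose from where the row before left it, along the tool's axes as they then stand; what a row does not reach is not made up. A row lasts 1/8 s, in which the tool goes at most 62.5 mm and 10.7 degrees, less where a joint would pass 70% of its speed; a pose out of reach is approached as far as the arm can. A call is refused whole if a number of a shift passes 62.5 or a number of a turn 0.188, either way. A call with a gripper value outside its range is refused whole. "claw" is the closure, from 0 (fully open) to 1 (shut), set as the call begins (left out, the last holds). The fingers move at their own pace and stop on an object; "grip_force" is the grip in N (left out, the last holds). Time passes only in rows, so rows that do not move let the fingers close. It gives the time, the measured TCP pose, the force and the opening at its end, in the units of the state.
- robot.state(): the state, without advancing time (a new reading comes with each control period).
- robot.snapshot(name): name is "side" or "top"; returns the picture (420x560x3 uint8, red, green, blue); there is no depth.
- robot.get_calibration(name): a dict with "fov_y" (degrees; the focal length in pixels is half the picture's height over the tangent of half this angle, whatever the lens; pixels are square), "cx", "cy" (the principal point, pixels), "k1" (the pictures are not rectified: a ray, as slopes to the right and down, at radius r is drawn at 1 + k1 r^2 times it, then the intrinsics apply), "xyz" and "rotation" of the camera in the world. Camera axes: x right, y up, looking along -z (the intrinsics and any distortion apply to the point x, -y, -z); pixel columns grow to the right and rows downward; lengths in m; the calibration is good to about 2 mm. A picture is of the moment at which its call begins. get_calibration takes no time and is no camera call.
- robot.finish_job(): hands the job in, once; it reports no verdict.
The state is a dict: "time_s": time; "joint_positions": joint angles; "qvel": joint speeds; "joint_torque": joint torques, N m; "tcp_pos": TCP position; "tool_rot": TCP orientation; "wrist_force": force on the tool from outside, world axes, zero at the start; "torque": the same for the moment, N m; "gripper_width": finger opening in m.
Only numpy, scipy, OpenCV 4.12 (cv2) and the standard library are available. Lean on these libraries where they do the work, as an engineer would, in place of code of your own. Each camera call takes 0.05 s, during which the arm holds its last target. There are 200 camera calls.

## Task

Take the wooden foot file out of its ceramic stand and hang it by its long hole on the free middle hook of the rack, settled right down in the notch between the two lugs of the hook's saddle; the saddle is clamped wherever it was last left along the hook, so feel for it gently. Rest the file in the notch before you let go, do not drop it in, and do not push hard on the rack, knock the tools hanging on either side or disturb the dish and canister.

Things in the scene. Friction and masses are not known exactly. Their poses are not given: they have to be found in the camera images.
- file: Flat wooden foot file, 190 mm long, 10 mm thick, 0.08 to 0.17 kg, upright in the stand; both faces alike. Origin: middle of its lower end; z up its length, y across its width, x through its thickness. From the origin: grey-faced paddle 0-90 mm (40 wide), neck to 112 (27 wide), hanging hole 112-142 (17 wide, through along x), solid head 142-190 (27 wide): grip it high up, across its thickness.
- file_eye (a point): Point on the foot file: middle of the upper edge of the hanging hole, 142 mm above the file's lower end and 48 mm below its top; same axes as the file. This edge is what rests on the hook.
- stand: Fixed white ceramic stand, 34 x 64 mm, 70 mm high, with a slot 14 mm (x) by 44 mm (y), floor 10 mm above the ledge, that holds the file's paddle loosely. Origin: centre of its underside; y along the slot.
- rack: Fixed steel hook rack. Origin: on the ledge, under the middle hook's root at the front face of the rail; z up, y along the rail, the hooks point to -x (roughly at the robot). Rail 270 mm long, 16 deep, its top 209 mm above the ledge, on thin posts at y = +-120 mm; nothing stands above it. Three level hooks of 8 mm round bar, axes 205 mm up, at y = -46, 0, +46 mm; the middle one is free.
- hook_tip (a point): Tip of the middle hook: point on the hook's axis 78 mm out from the rail face (axes as the rack's). Here the bar turns up; the tip spans 74 to 82 mm out and its rounded top is 12 mm above the axis.
- collar: Ring at the root of the middle hook; origin on the hook's axis at the rail face, axes as the rack's. To it belongs the saddle: a dark steel sleeve clamped round the hook (holds over 50 N), 21 mm long, 10 wide, its top 6.5 mm above the axis (2.5 above the bare bar), with a lug at each end, 3 mm thick, to 13.5 mm above the axis. Between the lugs is the notch, 15 mm long, for the 10 mm thick file.
- search_mid (a point): Point on the middle hook's axis, 33 mm out from the rail face. The notch's middle is within 11 mm of it along the hook (rack x), set afresh each time: not measured, find it by feel or sight. At least 19 mm of bare bar lies between the front lug and the tip. From a file touching the front lug's outer face to the notch's middle is 15 mm towards the rail.
- scraper: Stainless tongue scraper hanging loosely on an outer hook (left or right), 32 to 40 mm out from the rail: 24 mm wide, 124 mm long, hung by an eye. Origin: underside of the top of its eye, which rests on the hook; its top is 6 mm higher. Leave alone.
- scraper_low (a point): Lower end of the tongue scraper, 118 mm below its origin.
- brush: Small wooden bath brush hanging loosely on the other outer hook: 24 mm wide, 134 mm long, white bristles towards the robot, to 18 mm in front of its middle plane. Origin: underside of the top of its eye, which rests on the hook; its top is 6 mm higher. Leave alone.
- brush_low (a point): Lower end of the brush, 127 mm below its origin.
- dish: Loose turquoise ceramic dish, 100 mm across, 26 mm high. Origin: centre of its underside. Leave alone.
- canister: Loose screw-top aluminium canister, 58 mm across, 58 mm high. Origin: centre of its underside. Leave alone.
Mind the look-alikes: they are no part of the job. There is more than one size of the file; the one meant has the size given above.

How it is judged:
On the way, in this order (a step that is already met when the one before it is completed fails the run):
1. the file is lifted clear of its stand, held in the gripper (height (world z) of file above 0.072 m and contact force between the fingers and file above 1 N), for 0.2 s.
2. still held, the file rests in the saddle's notch on the middle hook (contact force between the fingers and file above 1 N and contact force between file and collar above 0.4 N and z of file_eye in the frame of collar between 0.005 and 0.009 m), for 0.2 s.
At the end, for the whole second after the job is handed in: The file hangs released, still, upright within 0.15 rad, its hole's upper edge in the saddle's notch on the middle hook (5 to 9 mm above the hook's axis, within 8 mm sideways, weight on the saddle); scraper and brush within 15 mm, dish and canister within 20 mm of their starts (contact force between file and collar above 0.3 N and z of file_eye in the frame of collar between 0.005 and 0.009 m and y of file_eye in the frame of collar between -0.008 and 0.008 m and angle between file's own z axis and vertical below 0.15 rad and linear speed of file below 0.03 m/s and distance of each of scraper, brush from where it was at the start of the episode below 0.015 m and distance of each of dish, canister from where it was at the start of the episode below 0.02 m); the robot touches nothing.
It fails at once if the file pressed on the rack with more than 20 N (contact force between file and rack above 20 N).
It fails at once if the arm or fingers pressed on the rack with more than 10 N (contact force between any of the arm, the fingers and rack above 10 N).
It fails at once if the tongue scraper knocked (its eye moved over 15 mm or its lower end over 25 mm) (distance of scraper from where it was at the start of the episode above 0.015 m or distance of scraper_low from where it was at the start of the episode above 0.025 m).
It fails at once if the brush knocked (its eye moved over 15 mm or its lower end over 25 mm) (distance of brush from where it was at the start of the episode above 0.015 m or distance of brush_low from where it was at the start of the episode above 0.025 m).
It fails at once if dish or canister shifted over 20 mm (distance of any of dish, canister from where it was at the start of the episode above 0.02 m).
It also fails if it takes over 56 s, if anything falls off the work surface, if the arm or the gripper's body presses on something with over 40 N, if the wrist force passes 120 N, or if a joint passes its speed limit or range.

## Working session

There is one attempt and no reset: what is moved stays moved. The work goes in short steps, Python scripts to look and compute and a tool call to move; the robot and the scene stay as the last step left them, time stands still between calls to the robot, and variables do not carry over. Pictures are saved under pics/ and viewed, about 8 in all and at most 12, crops included, and the job is handed in when it is done.

Besides the shell and the picture viewer there is one more tool, called as name([rows], argument=value, ...), one row to a line, values as JSON. step_arm: Moves the arm, as the interface text tells. Its arguments: {"type":"object","properties":{"delta_pos":{"type":"array","items":{"type":"array","items":{"type":"number"}}},"roll":{"type":"array","items":{"type":"number"}},"claw":{"type":"number"},"grip_force":{"type":"number"}},"required":["delta_pos","roll"]}

```bash
mkdir -p pics; python3 - <<'E'
from cell import robot
import cv2
for n in ("side","top"):
    im=robot.snapshot(n); cv2.imwrite(f"pics/{n}0.png",im[:,:,::-1]); print(n,robot.get_calibration(n))
print(robot.state())
E
```

```text
side {'fov_y': 49.573252473220045, 'cx': 279.38645977357777, 'cy': 203.89134642617512, 'k1': 0.0025798946401835183, 'xyz': array([ 0.11437699, -0.63784304,  0.6563113 ]), 'rotation': array([ 0.44829345, -0.13270148, -0.25947702,  0.8450414 ])}
top {'fov_y': 43.475776670805246, 'cx': 270.56950709885035, 'cy': 211.08803721024668, 'k1': -0.10888351194379853, 'xyz': array([ 0.38859263, -0.02663123,  1.20298016]), 'rotation': array([ 0.0521055 , -0.05090276, -0.70382959,  0.70662425])}
{'time_s': 0.1, 'joint_positions': array([-1.14498672,  0.46826377, -0.0115959 ,  1.60351762,  0.00599904,
        1.07142963, -0.05631473]), 'qvel': array([-2.58354731e-03, -1.29058667e-03, -7.35621003e-06, -2.20411524e-03,
        9.53874866e-04,  1.23214683e-03, -8.60780498e-04]), 'joint_torque': array([ 1.27472344e-03, -5.21640193e+01, -1.21836533e-02, -2.44366139e+01,
       -5.67853334e-02,  1.40451928e-02,  7.13918575e-05]), 'tcp_pos': array([0.29362769, 0.57964457, 0.40385758]), 'tool_rot': array([ 2.32305808e-01,  9.72642475e-01, -7.81875429e-04, -1.26375993e-04]), 'wrist_force': array([ 0.81040526, -0.68601075,  0.29747624]), 'torque': array([0.01998525, 0.00418351, 0.02068028]), 'gripper_width': 0.0919016159551709}
```

View pics/side0.png

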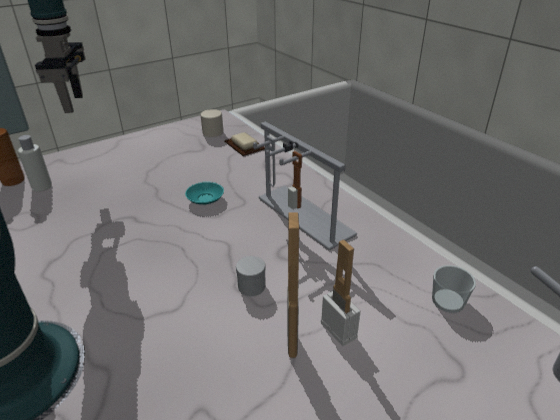

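View pics/top0.png

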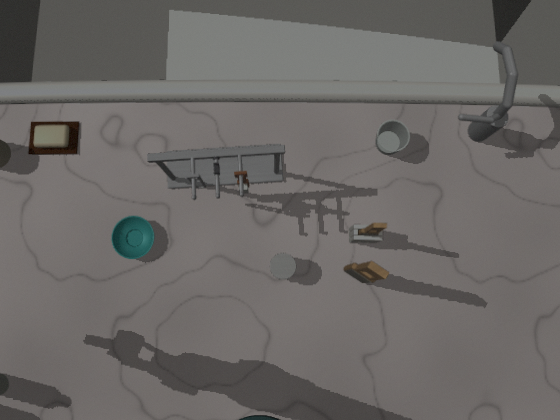

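The side view shows the file in its stand at about (343,290), with a taller look-alike at (293,285). The rack spans roughly (265,130) to (340,165). In the top view the stand is at (367,233), the rail at (150–285,153) and the middle hook at about (217,175), with the dark saddle near (216,167). Next I'll zoom in.

```bash
cat > h.py <<'E'
import numpy as np, cv2
from scipy.spatial.transform import Rotation as R
from cell import robot
def K(c):
    f=210/np.tan(np.radians(c['fov_y']/2)); return np.array([[f,0,c['cx']],[0,f,c['cy']],[0,0,1]])
def ray(n,uv):
    c=robot.get_calibration(n)
    p=cv2.undistortPoints(np.array([[uv]],float),K(c),np.array([c['k1'],0,0,0]))[0,0]
    return np.array(c['xyz']),R.from_quat(c['rotation']).apply([p[0],-p[1],-1])
def onz(n,uv,z):
    o,d=ray(n,uv); return o+d*(z-o[2])/d[2]
def tri(a,b):  # side px, top px
    o,d=ray('side',a); p,e=ray('top',b)
    s=np.linalg.lstsq(np.c_[d,-e],p-o,rcond=None)[0]; x,y=o+d*s[0],p+e*s[1]
    return (x+y)/2,np.linalg.norm(x-y)
def proj(n,P):
    c=robot.get_calibration(n); q=R.from_quat(c['rotation']).inv().apply(np.atleast_2d(P)-c['xyz'])*[1,-1,-1]
    return cv2.projectPoints(q,np.zeros(3),np.zeros(3),K(c),np.array([c['k1'],0,0,0]))[0][:,0]
def crop(im,x0,y0,w,h,s):
    return cv2.resize(im[y0:y0+h,x0:x0+w,::-1],None,fx=s,fy=s,interpolation=cv2.INTER_CUBIC)
E
python3 - <<'E'
from h import *
t=cv2.imread('pics/top0.png')[:,:,::-1]; s=cv2.imread('pics/side0.png')[:,:,::-1]
a=crop(t,140,140,160,65,5); b=crop(t,335,205,70,85,4); c=crop(s,315,230,60,120,4); d=crop(s,255,120,100,130,4)
cv2.imwrite('pics/c1.png',a)
H=np.zeros((520,280+240+0+400-120+0,3),np.uint8)
H[:340,:280]=b
H=np.zeros((520,800,3),np.uint8);H[:340,:160]=b[:,60:220];H[:480,160:400]=c;H[:520,400:800]=d
cv2.imwrite('pics/c2.png',H)
E
```

```text
(no output)
```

View pics/c1.png

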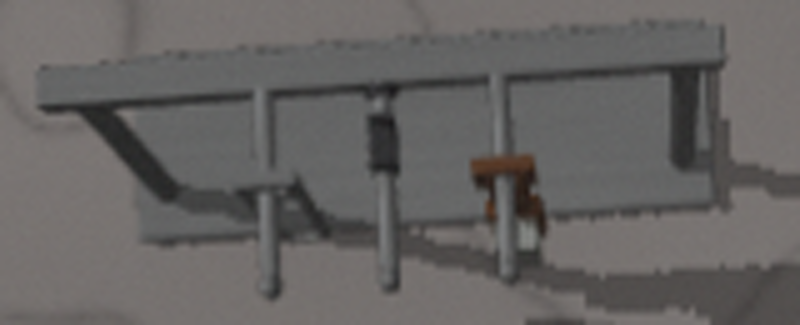

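View pics/c2.png

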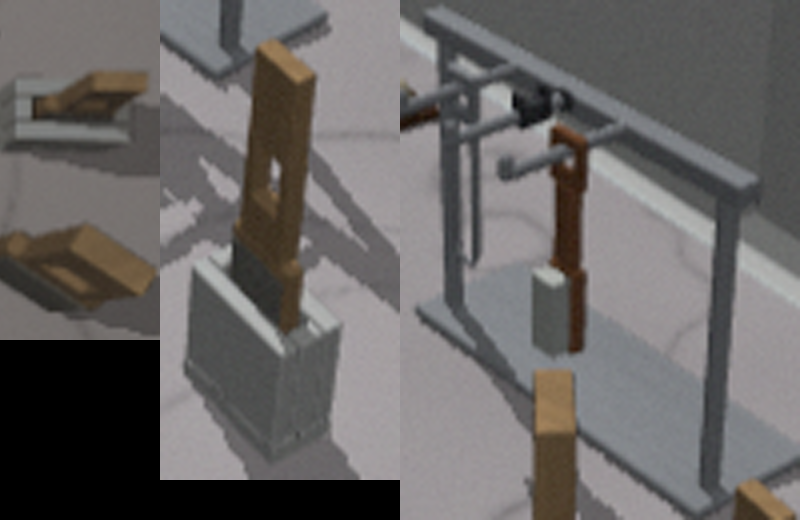

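```bash
python3 - <<'E'
from h import *
np.set_printoptions(precision=4,suppress=True)
c1=lambda x,y:(140+x/5,140+y/5)
b=lambda x,y:(335+(x+60)/4,205+y/4)
c=lambda x,y:(315+(x-160)/4,230+y/4)
d=lambda x,y:(255+(x-400)/4,120+y/4)
print('filetop',tri((345.7,245.4),b(120,82)),onz('side',(345.7,245.4),.2),onz('top',b(120,82),.2))
print('corners side',[onz('side',c(*p),.2) for p in((262,40),(315,75),(300,85),(254,48))])
print('corners top',[onz('top',b(*p),.2) for p in((95,72),(150,72),(145,93),(88,93))])
print('stand',onz('top',b(70,110),.07))
print('stand side rim',[onz('side',c(*p),.07) for p in((192,260),(272,350),(342,322))])
print('rail front',onz('top',c1(42,108),.209),onz('top',c1(722,66),.209))
print('rail back',onz('top',c1(40,67),.209),onz('top',c1(720,25),.209))
print('tip',onz('top',c1(389,285),.214),tri(d(462,132),c1(389,285)))
print('root',onz('top',c1(381,97),.209))
print('saddle far,near',onz('top',c1(383,112),.2185),onz('top',c1(382,174),.2185))
print('side: saddle front/back centre',onz('side',d(525,103),.205),onz('side',d(550,98),.205))
print('outer tips',onz('top',c1(268,290),.214),onz('top',c1(508,275),.214))
E
```

```text
filetop (array([ 0.5076, -0.2347,  0.1997]), np.float64(0.002664454598628801)) [ 0.506  -0.2345  0.2   ] [ 0.5086 -0.2355  0.2   ]
corners side [array([ 0.508 , -0.2196,  0.2   ]), array([ 0.5109, -0.2478,  0.2   ]), array([ 0.5021, -0.2491,  0.2   ]), array([ 0.5021, -0.2217,  0.2   ])]
corners top [array([ 0.5135, -0.2234,  0.2   ]), array([ 0.5135, -0.2502,  0.2   ]), array([ 0.5033, -0.2475,  0.2   ]), array([ 0.5033, -0.2198,  0.2   ])]
stand [ 0.5088 -0.2348  0.07  ]
stand side rim [array([ 0.4943, -0.2017,  0.07  ]), array([ 0.4897, -0.2611,  0.07  ]), array([ 0.5243, -0.266 ,  0.07  ])]
rail front [0.6311 0.2138 0.209 ] [ 0.6482 -0.051   0.209 ]
rail back [0.6475 0.2153 0.209 ] [ 0.6647 -0.0503  0.209 ]
tip [0.5606 0.0761 0.214 ] (array([0.5634, 0.0753, 0.2107]), np.float64(0.005139307734672553))
root [0.6355 0.0813 0.209 ]
saddle far,near [0.6272 0.0793 0.2185] [0.6029 0.0792 0.2185]
side: saddle front/back centre [0.618  0.0921 0.205 ] [0.6326 0.0892 0.205 ]
outer tips [0.5585 0.1225 0.214 ] [0.5646 0.0307 0.214 ]
```

```bash
cat >> h.py <<'E'
def st(): 
    s=robot.state(); r=R.from_quat(s['tool_rot']); M=r.as_matrix()
    return s,np.array(s['tcp_pos']),M
def plan(target,yaw=None): # target grasp point (xyz world) -> tool deltas mm, jaw angle
    s,p,M=st(); g=p+M[:,2]*.171
    print('t',s['time_s'],'grasp',g.round(4),'jaw',np.arctan2(M[1,1],M[0,1]).round(4),'tilt',M[:2,2].round(4),'w',round(s['gripper_width'],4),'F',np.round(s['wrist_force'],2))
    if target is not None: print('delta tool mm',(M.T@(np.array(target)-g)*1000).round(1))
E
python3 - <<'E'
from h import *
np.set_printoptions(precision=4,suppress=True)
print('decoy',tri((293.75,216.2),(378.75,271)),onz('side',(293,355),0))
plan([.508,-.2345,.3])
E
```

```text
decoy (array([ 0.4189, -0.2148,  0.2803]), np.float64(0.00038378461534505954)) [ 0.4087 -0.2319  0.    ]
t 0.1 grasp [0.2935 0.5794 0.2329] jaw 1.1019 tilt [-0.0006 -0.0015] w 0.0919 F [ 0.81 -0.69  0.3 ]
delta tool mm [-559.1 -629.2  -66.1]
```

step_arm([
  [0,0,-15],
  [0,0,-15],
  [0,0,-15],
  [0,0,-15],
  [0,0,-15],
  [0,0,-15],
], roll=[0.185,0.185,0.185,0.185,0.185,0.185], claw=0.5)

```text
time_s: 0.85
tcp_pos: [0.2936, 0.5798, 0.4946]
tool_rot: [0.712, 0.702, -0.0, 0.0]
wrist_force: [0.3, 0.1, 0.0]
gripper_width: 0.0461
```

```bash
python3 -c "
from h import *
plan([.508,-.2345,.3])"
```

```text
t 0.85 grasp [0.2935 0.5796 0.3236] jaw -0.0141 tilt [-0.0004 -0.0009] w 0.0461 F [0.25 0.05 0.01]
delta tool mm [-811.   225.9   24.3]
```

step_arm([
  [-45,18,-8],
  [-45,18,-8],
  [-45,18,-8],
  [-45,18,-8],
  [-45,18,-8],
  [-45,18,0],
  [-45,18,0],
  [-45,18,0],
  [-45,18,0],
  [-45,18,0],
  [-45,18,0],
  [-45,18,0],
], roll=[0,0,0,0,0,0,0,0,0,0,0,0])

```text
time_s: 2.35
tcp_pos: [0.5055, 0.0366, 0.5346]
tool_rot: [0.71, 0.704, 0.0, -0.0]
wrist_force: [0.1, -0.1, 1.1]
gripper_width: 0.0458
```

```bash
python3 -c "
from h import *
plan([.508,-.2345,.3])
a=robot.snapshot('side')[:,:,::-1]; b=robot.snapshot('top')[:,:,::-1]
c=np.hstack([a,b]);cv2.imwrite('pics/m1.png',cv2.resize(c,(800,300),interpolation=cv2.INTER_AREA))"
```

```text
t 2.35 grasp [0.5055 0.0367 0.3636] jaw -0.0078 tilt [-0.0001  0.0003] w 0.0458 F [ 0.11 -0.14  1.12]
delta tool mm [-271.2    4.7   63.5]
```

View pics/m1.png

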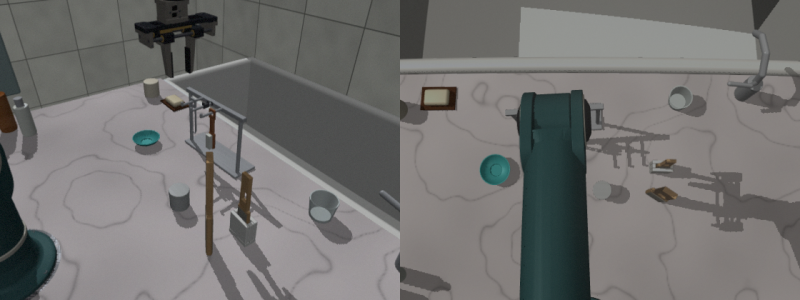

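The pictures show the 189 mm gripper body lies along the jaw axis. With the jaws across the file's thickness, the body would hit the 280 mm look-alike, which stands 89 mm to the -x side. I'll grip across the 27 mm width instead (jaws along y), which clears both the look-alike and the rack.

step_arm([
  [-45,0,0],
  [-45,0,0],
  [-45,0,0],
  [-45,0,0],
  [-45,0,0],
  [-46,4,0],
  [0,0,5],
  [0,0,5],
  [0,0,5],
  [0,0,5],
], roll=[0,0,0,0,0,0,0.18,0.18,0.18,0.18], claw=0.33)

```text
time_s: 3.7
tcp_pos: [0.5074, -0.232, 0.5141]
tool_rot: [0.914, 0.407, -0.0, -0.0]
wrist_force: [-0.1, -0.4, 0.0]
gripper_width: 0.0615
```

step_arm([
  [0,0,5],
  [0,0,5],
  [0,0,5],
  [0,0,5],
  [0,0,5],
  [0,0,0],
], roll=[0.18,0.18,0.18,0.18,0.123,0])

```text
time_s: 4.45
tcp_pos: [0.5074, -0.2318, 0.4889]
tool_rot: [1.0, 0.001, -0.001, -0.0]
wrist_force: [0.3, -0.1, -0.5]
gripper_width: 0.0617
```

```bash
python3 -c "
from h import *
plan([.508,-.2345,.188])
a=robot.snapshot('side'); b=robot.snapshot('top')
c=np.hstack([crop(a,270,170,120,200,3)[:520],crop(b,330,180,80,130,4)])
cv2.imwrite('pics/m2.png',c);print(c.shape)"
```

```text
t 4.45 grasp [ 0.5071 -0.2318  0.3179] jaw -1.5688 tilt [-0.0017  0.0003] w 0.0617 F [ 0.28 -0.13 -0.53]
delta tool mm [  1.1   2.8 129.9]
(520, 680, 3)
```

View pics/m2.png

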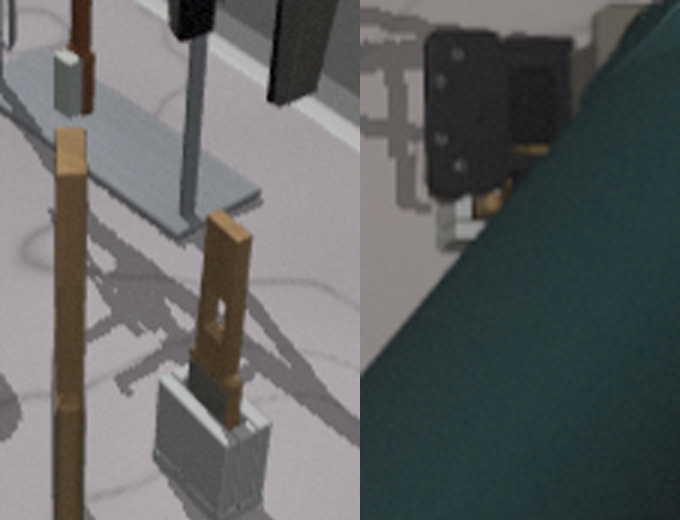

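The fingers sit to either side (y) above the file head. The file is in its stand at crop (225,320) and the look-alike is clear to the left. I'll descend and close.

step_arm([
  [1,3,20],
  [0,0,20],
  [0,0,20],
  [0,0,20],
  [0,0,20],
  [0,0,15],
  [0,0,10],
  [0,0,5],
  [0,0,0],
], roll=[0,0,0,0,0,0,0,0,0])

```text
time_s: 5.68
tcp_pos: [0.5082, -0.236, 0.3597]
tool_rot: [1.0, -0.0, 0.0, 0.0]
wrist_force: [-0.2, -0.1, -0.2]
gripper_width: 0.0614
```

step_arm([
  [0,0,0],
  [0,0,0],
  [0,0,0],
  [0,0,0],
  [0,0,0],
  [0,0,0],
], roll=[0,0,0,0,0,0], claw=1, grip_force=25)

```text
time_s: 6.42
tcp_pos: [0.5083, -0.2358, 0.3598]
tool_rot: [1.0, -0.0, 0.0, -0.0]
wrist_force: [-0.3, 1.9, 2.2]
gripper_width: 0.0267
```

```bash
python3 -c "
from h import *
plan([.508,-.2345,.188])
a=robot.snapshot('side')
c=crop(a,270,130,130,200,3)
cv2.imwrite('pics/m3.png',c);print(c.shape)"
```

```text
t 6.425 grasp [ 0.5083 -0.2357  0.1888] jaw -1.5708 tilt [0.0002 0.0004] w 0.0267 F [-0.31  1.85  2.23]
delta tool mm [-0.3 -1.2  0.8]
(600, 390, 3)
```

View pics/m3.png

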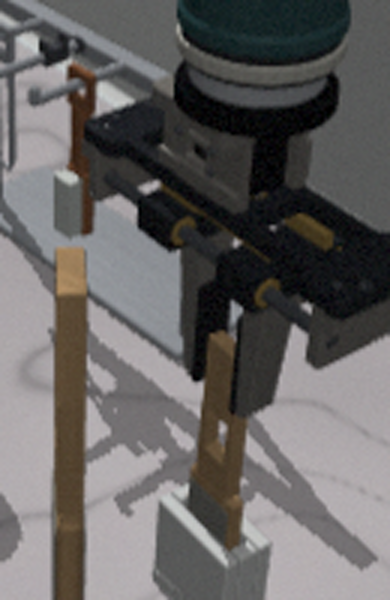

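Grip width is 26.7 mm, as it should be for the 27 mm head. Lifting.

step_arm([
  [0,0,-5],
  [0,0,-10],
  [0,0,-15],
  [0,0,-15],
  [0,0,-15],
  [0,0,-15],
  [0,0,-15],
  [0,0,-15],
  [0,0,-10],
  [0,0,0],
  [0,0,0],
], roll=[0,0,0,0,0,0,0,0,0,0,0])

```text
time_s: 7.85
tcp_pos: [0.5081, -0.2357, 0.4743]
tool_rot: [1.0, -0.0, -0.0, -0.0]
wrist_force: [-0.4, -0.9, -1.7]
gripper_width: 0.0266
```

```bash
python3 -c "
from h import *
plan([.525,.0739,.30])
a=robot.snapshot('side')
c=crop(a,270,130,130,200,3)
cv2.imwrite('pics/m4.png',c)"
```

```text
t 7.85 grasp [ 0.5079 -0.2357  0.3033] jaw -1.571 tilt [-0.0007  0.0003] w 0.0266 F [-0.36 -0.92 -1.72]
delta tool mm [  17.  -309.6    3.4]
```

View pics/m4.png

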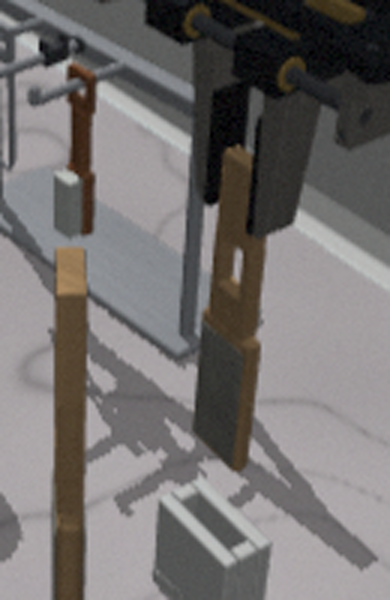

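```bash
python3 -c "
from h import *
P=[(.5079+a,-.2357+b,.3033-.178) for a in(-.005,.005) for b in(-.02,.02)]+[(.5029,-.2492,.3153),(.5029,-.2222,.3153),(.5129,-.2492,.3153)]
print(((proj('side',P)-[270,130])*3).round(0).tolist())"
```

```text
[[238.0, 476.0], [191.0, 434.0], [252.0, 468.0], [205.0, 427.0], [261.0, 174.0], [223.0, 149.0], [277.0, 167.0]]
```

step_arm([
  [2,-15,0],
  [2,-30,0],
  [2,-30,0],
  [2,-30,0],
  [2,-30,0],
  [2,-30,0],
  [2,-30,0],
  [1,-30,0],
  [1,-30,0],
  [1,-30,0],
  [0,-20,0],
  [0,-5,0],
], roll=[0,0,0,0,0,0,0,0,0,0,0,0])

```text
time_s: 9.4
tcp_pos: [0.525, 0.0758, 0.4744]
tool_rot: [1.0, 0.001, -0.0, 0.0]
wrist_force: [0.3, 0.4, -1.1]
gripper_width: 0.0263
```

step_arm([
  [0,0,0],
  [0,0,3],
  [0,0,0],
], roll=[-0.03,-0.035,0])

```text
time_s: 9.78
tcp_pos: [0.5251, 0.073, 0.4715]
tool_rot: [0.999, 0.032, -0.0, -0.0]
wrist_force: [-0.4, -0.2, -0.9]
gripper_width: 0.0266
```

```bash
python3 -c "
from h import *
plan([.525,.0739,.2595])
a=robot.snapshot('side')
c=crop(a,220,60,150,150,4)
cv2.imwrite('pics/m5.png',c)"
```

```text
t 9.775 grasp [0.5251 0.0731 0.3005] jaw -1.5073 tilt [-0.0003  0.0002] w 0.0266 F [-0.35 -0.21 -0.92]
delta tool mm [-0.  -0.8 41. ]
```

View pics/m5.png

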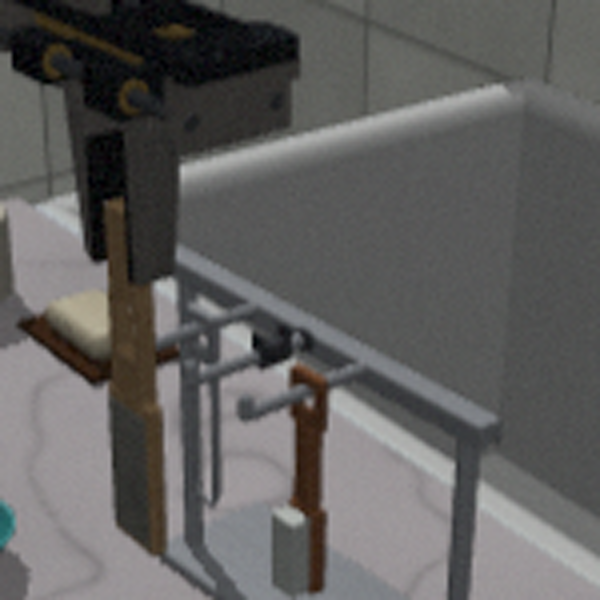

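```bash
python3 -c "
from h import *
o=np.array([.63965,.0814,0]);x=np.array([.998,.0646,0]);y=np.array([-.0646,.998,0]);z=np.array([0,0,1.])
Q=lambda a,b,c:o-a*x+b*y+c*z
P=[Q(.078,0,.217),Q(.082,0,.205),Q(.078,-.046,.217),Q(.082,-.046,.205),Q(0,-.135,.209),Q(-.016,-.135,.209),Q(.033,0,.2185),Q(.012,0,.2185)]
print(((proj('side',P)-[220,60])*4).round(0).tolist())"
```

```text
[[193.0, 362.0], [187.0, 385.0], [247.0, 395.0], [241.0, 419.0], [483.0, 430.0], [506.0, 420.0], [261.0, 335.0], [292.0, 324.0]]
```

step_arm([
  [0,-1,10],
  [0,0,10],
  [0,0,10],
  [0,0,7],
  [0,0,3],
  [0,0,0],
  [10,0,0],
  [5,0,0],
  [3,0,0],
  [0,0,0],
  [0,0,0],
], roll=[0,0,0,0,0,0,0,0,0,0,0])

```text
time_s: 11.2
tcp_pos: [0.5431, 0.0762, 0.4317]
tool_rot: [0.999, 0.032, -0.0, -0.0]
wrist_force: [0.0, -0.2, -1.6]
gripper_width: 0.027
```

```bash
python3 -c "
from h import *
plan(None)
a=robot.snapshot('side')
c=crop(a,220,80,100,120,5)
cv2.imwrite('pics/m6.png',c)"
```

```text
t 11.2 grasp [0.543  0.0762 0.2607] jaw -1.5063 tilt [-0.0002  0.    ] w 0.027 F [ 0.02 -0.2  -1.63]
```

View pics/m6.png

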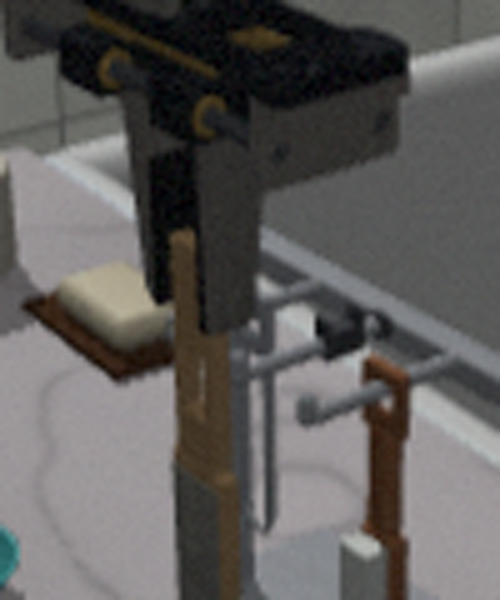

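```bash
python3 -c "
from h import *
P=[(.538,.0762+b,z) for z in(.224,.194,.164) for b in(-.0085,.0085)]+[(.538,.0762-.02,.172),(.538,.0762+.02,.172),(.538,.0762+.0135,.2725)]
print(((proj('side',P)-[220,80])*5).round(0).tolist())"
```

```text
[[203.0, 361.0], [181.0, 345.0], [205.0, 425.0], [184.0, 409.0], [208.0, 488.0], [186.0, 471.0], [222.0, 483.0], [172.0, 443.0], [170.0, 232.0]]
```

step_arm([
  [0,1,0],
  [4,0,0],
  [4,0,0],
  [4,0,0],
  [4,0,0],
  [4,0,0],
  [0,0,0],
], roll=[0,0,0,0,0,0,0])

```text
time_s: 12.12
tcp_pos: [0.5634, 0.0766, 0.4316]
tool_rot: [0.999, 0.032, 0.0, 0.0]
wrist_force: [0.2, -0.6, -1.5]
gripper_width: 0.0269
```

step_arm([
  [0,1,0],
  [4,0,0],
  [4,0,0],
  [4,0,0],
  [4,0,0],
  [0,0,0],
  [0,0,0],
], roll=[0,0,0,0,0,0,0])

```text
time_s: 13.0
tcp_pos: [0.5792, 0.0765, 0.4316]
tool_rot: [0.999, 0.032, -0.0, 0.0]
wrist_force: [0.6, -0.2, -0.8]
gripper_width: 0.0267
```

```bash
python3 -c "
from h import *
plan([.5802,.0776,.25])
a=robot.snapshot('side')
c=crop(a,220,80,100,120,5)
cv2.imwrite('pics/m7.png',c)"
```

```text
t 13.0 grasp [0.5791 0.0765 0.2606] jaw -1.5062 tilt [-0.0002 -0.0001] w 0.0267 F [ 0.56 -0.23 -0.8 ]
delta tool mm [ 1.1 -1.  10.6]
```

View pics/m7.png

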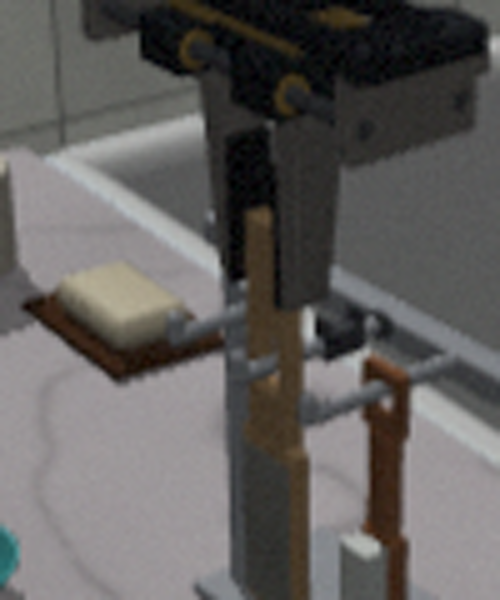

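The hook passes through the hole: the bar shows at (260,365) and the tip at about (240,370). Next I'll lower 9 mm and feel for the front lug.

step_arm([
  [0,-1,3],
  [0,0,3],
  [0,0,3],
  [3,0,0],
  [3,0,0],
  [3,0,0],
  [3,0,0],
  [2,0,0],
  [0,0,0],
  [0,0,0],
], roll=[0,0,0,0,0,0,0,0,0,0])

```text
time_s: 14.3
tcp_pos: [0.593, 0.0785, 0.4227]
tool_rot: [0.999, 0.032, -0.0, -0.0]
wrist_force: [0.3, -0.2, -1.6]
gripper_width: 0.0267
```

step_arm([
  [1,0,0],
  [1,0,0],
  [0,0,0],
], roll=[0,0,0])

```text
time_s: 14.68
tcp_pos: [0.5952, 0.0787, 0.4227]
tool_rot: [0.999, 0.032, 0.0, 0.0]
wrist_force: [1.1, 0.1, -1.9]
gripper_width: 0.0265
```

step_arm([
  [1,0,0],
  [1,0,0],
  [0,0,0],
], roll=[0,0,0])

```text
time_s: 15.05
tcp_pos: [0.5972, 0.0788, 0.4227]
tool_rot: [0.999, 0.032, 0.0, 0.0]
wrist_force: [0.1, 0.6, -0.8]
gripper_width: 0.0269
```

step_arm([
  [1,0,0],
  [1,0,0],
  [0,0,0],
], roll=[0,0,0])

```text
time_s: 15.42
tcp_pos: [0.5992, 0.0789, 0.4227]
tool_rot: [0.999, 0.032, 0.0, 0.0]
wrist_force: [-0.3, 0.4, -1.5]
gripper_width: 0.0266
```

step_arm([
  [1,0,0],
  [0,0,0],
], roll=[0,0])

```text
time_s: 15.68
tcp_pos: [0.6001, 0.0789, 0.4227]
tool_rot: [0.999, 0.032, 0.0, 0.0]
wrist_force: [-0.5, 0.2, -1.4]
gripper_width: 0.0266
```

step_arm([
  [1,0,0],
  [0,0,0],
], roll=[0,0])

```text
time_s: 15.92
tcp_pos: [0.6008, 0.079, 0.4226]
tool_rot: [0.999, 0.032, -0.001, -0.0]
wrist_force: [-3.3, 0.0, 0.8]
gripper_width: 0.0274
```

There's clear contact (-3.3 N) at TCP x ≈ 0.6003, which agrees with the picture estimate. I'll back off, lift over the lug and advance to x ≈ 0.6153.

step_arm([
  [-2,0,0],
  [0,0,0],
  [0,0,0],
], roll=[0,0,0])

```text
time_s: 16.3
tcp_pos: [0.5992, 0.079, 0.4228]
tool_rot: [0.999, 0.032, 0.0, -0.0]
wrist_force: [-0.4, 0.1, -1.8]
gripper_width: 0.027
```

step_arm([
  [0,0,-4],
  [0,0,-4],
  [0,0,-3],
  [0,0,0],
], roll=[0,0,0,0])

```text
time_s: 16.8
tcp_pos: [0.5992, 0.0788, 0.4341]
tool_rot: [0.999, 0.032, 0.0, -0.0]
wrist_force: [0.7, -0.1, -1.7]
gripper_width: 0.0266
```

step_arm([
  [3,0,0],
  [3,0,0],
  [3,0,0],
  [3,0,0],
  [2,0,0],
  [2,0,0],
  [0,0,0],
  [0,0,0],
], roll=[0,0,0,0,0,0,0,0])

```text
time_s: 17.8
tcp_pos: [0.615, 0.0799, 0.4337]
tool_rot: [0.999, 0.032, -0.0, -0.0]
wrist_force: [-0.3, -0.1, -1.4]
gripper_width: 0.0269
```

```bash
python3 -c "
from h import *
plan([.6153,.0798,.2480])"
```

```text
t 17.8 grasp [0.615  0.0799 0.2627] jaw -1.5061 tilt [-0.  0.] w 0.0269 F [-0.27 -0.08 -1.44]
delta tool mm [ 0.3  0.1 14.7]
```

step_arm([
  [0,0,3],
  [0,0,2],
  [0,0,1],
  [0,0,0],
], roll=[0,0,0,0])

```text
time_s: 18.3
tcp_pos: [0.615, 0.0799, 0.4276]
tool_rot: [0.999, 0.032, -0.0, 0.0]
wrist_force: [-0.8, 0.1, -0.9]
gripper_width: 0.0269
```

step_arm([
  [0,0,1],
  [0,0,1],
  [0,0,0],
], roll=[0,0,0])

```text
time_s: 18.68
tcp_pos: [0.615, 0.0799, 0.4256]
tool_rot: [0.999, 0.032, -0.0, 0.0]
wrist_force: [-0.2, 0.6, -0.7]
gripper_width: 0.0266
```

step_arm([
  [0,0,1],
  [0,0,1],
  [0,0,0],
], roll=[0,0,0])

```text
time_s: 19.05
tcp_pos: [0.615, 0.0799, 0.4236]
tool_rot: [0.999, 0.032, -0.0, 0.0]
wrist_force: [-0.1, 0.4, -1.9]
gripper_width: 0.0269
```

step_arm([
  [0,0,1],
  [0,0,1],
  [0,0,0],
], roll=[0,0,0])

```text
time_s: 19.42
tcp_pos: [0.615, 0.08, 0.4216]
tool_rot: [0.999, 0.032, -0.0, -0.0]
wrist_force: [0.2, 1.3, -1.1]
gripper_width: 0.0266
```

step_arm([
  [0,0,1],
  [0,0,0],
  [0,0,0],
], roll=[0,0,0])

```text
time_s: 19.8
tcp_pos: [0.6151, 0.0799, 0.4207]
tool_rot: [0.999, 0.032, 0.0, -0.0]
wrist_force: [0.3, -0.1, -1.3]
gripper_width: 0.0266
```

step_arm([
  [0,0,1],
  [0,0,0],
  [0,0,0],
], roll=[0,0,0])

```text
time_s: 20.18
tcp_pos: [0.6151, 0.0799, 0.4197]
tool_rot: [0.999, 0.032, 0.0, 0.0]
wrist_force: [-0.8, -0.0, -1.3]
gripper_width: 0.0268
```

step_arm([
  [0,0,0.5],
  [0,0,0.5],
  [0,0,0],
], roll=[0,0,0])

```text
time_s: 20.55
tcp_pos: [0.6151, 0.0798, 0.4192]
tool_rot: [0.999, 0.032, 0.0, -0.0]
wrist_force: [-1.4, -0.7, 3.0]
gripper_width: 0.0267
```

Vertical contact came at the predicted height, with the eye at about 0.2115 m and Fz up by about 4 N. I'll hold briefly and take a look before releasing.

step_arm([
  [0,0,0],
  [0,0,0],
  [0,0,0],
], roll=[0,0,0])

```text
time_s: 20.92
tcp_pos: [0.6151, 0.0799, 0.4192]
tool_rot: [0.999, 0.032, 0.0, -0.0]
wrist_force: [-0.8, 0.0, 4.9]
gripper_width: 0.0269
```

```bash
python3 -c "
from h import *
plan(None)
a=robot.snapshot('side')
c=crop(a,240,90,90,110,5)
cv2.imwrite('pics/m8.png',c)"
```

```text
t 20.925 grasp [0.6152 0.0799 0.2482] jaw -1.5061 tilt [0.0004 0.0003] w 0.0269 F [-0.82  0.01  4.89]
```

View pics/m8.png

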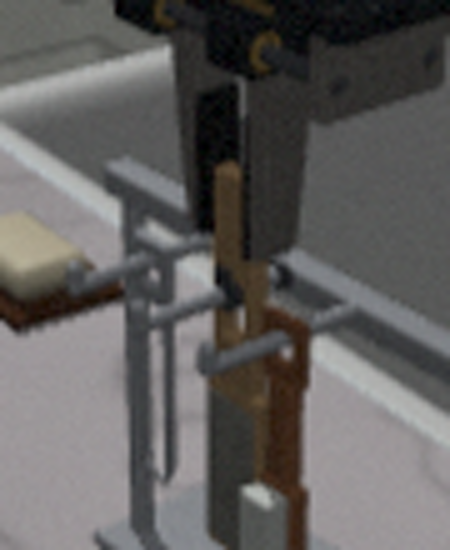

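The front lug is visible in front of the file at (230,290), with the sleeve inside the hole, so the file is resting in the notch. I'll ease the load and release.

step_arm([
  [0,0,-0.3],
  [0,0,0],
  [0,0,0],
], roll=[0,0,0])

```text
time_s: 21.35
tcp_pos: [0.6151, 0.0799, 0.4192]
tool_rot: [0.999, 0.032, 0.0, -0.0]
wrist_force: [-1.5, -0.0, 5.6]
gripper_width: 0.0274
```

step_arm([
  [0,0,0],
  [0,0,0],
  [0,0,0],
  [0,0,0],
], roll=[0,0,0,0], claw=0.5)

```text
time_s: 21.85
tcp_pos: [0.615, 0.0799, 0.4188]
tool_rot: [0.999, 0.032, -0.0, 0.0]
wrist_force: [-0.1, -0.4, -0.7]
gripper_width: 0.046
```

step_arm([
  [0,0,-5],
  [0,0,-10],
  [0,0,-15],
  [0,0,-20],
  [0,0,-20],
  [0,0,-20],
  [-20,0,-10],
  [-40,0,0],
  [-40,0,0],
  [-40,0,0],
  [-40,0,0],
  [-10,0,0],
], roll=[0,0,0,0,0,0,0,0,0,0,0,0])

```text
time_s: 23.35
tcp_pos: [0.4253, 0.0658, 0.5201]
tool_rot: [0.999, 0.034, -0.0, -0.005]
wrist_force: [0.4, 0.3, 0.5]
gripper_width: 0.0461
```

```bash
python3 -c "
from h import *
plan(None)
a=robot.snapshot('side')
c=crop(a,240,90,110,120,5)
cv2.imwrite('pics/m9.png',c)"
```

```text
t 23.35 grasp [0.4251 0.0677 0.3491] jaw -1.5037 tilt [-0.0012  0.0109] w 0.0461 F [0.4  0.33 0.46]
```

The picture limit is reached, so I'll do the last check by colour mask.

step_arm([
  [0,0,0],
  [0,0,0],
  [0,0,0],
  [0,0,0],
  [0,0,0],
  [0,0,0],
  [0,0,0],
  [0,0,0],
], roll=[0,0,0,0,0,0,0,0])

```text
time_s: 24.4
tcp_pos: [0.4266, 0.0677, 0.5191]
tool_rot: [0.999, 0.032, -0.0, -0.0]
wrist_force: [0.4, -0.0, -0.3]
gripper_width: 0.0456
```

```bash
python3 - <<'E'
from h import *
def mask(im):
    h=cv2.cvtColor(im,cv2.COLOR_RGB2HSV); m=(h[...,0]<25)&(h[...,1]>90)&(h[...,2]>60); m[:, :240]=0;m[:90]=0;m[205:]=0;m[:,330:]=0
    return m
a=robot.snapshot('side'); b=cv2.imread('pics/m9.png')
old=cv2.imread('pics/side0.png')[:,:,::-1]
m=mask(a)
for v in range(112,200,6):
    u=np.where(m[v])[0]; w=np.where(mask(old)[v])[0]; print(v,(u.min(),u.max(),len(u)) if len(u) else '', (w.min(),w.max(),len(w)) if len(w) else '')
x=np.array([.998,.0646,0]);y=np.array([-.0646,.998,0])
c=np.array([.6151,.0799,0])
print(proj('side',[c-.005*x+s*w*y+np.array([0,0,z]) for z,w in((.2595,.0135),(.0695,.02)) for s in(1,-1)]).round(1).tolist())
# unmoved things: mean difference in their image windows
t=robot.snapshot('top'); t0=cv2.imread('pics/top0.png')[:,:,::-1]
for n,i,j,bx in(('dish',old,a,(183,180,45,30)),('canister',old,a,(232,255,36,42)),('scraper',old,a,(262,130,14,60)),('brush',old,a,(297,150,14,60))):
    X,Y,W,H=bx; d=cv2.absdiff(i[Y:Y+H,X:X+W],np.ascontiguousarray(j[Y:Y+H,X:X+W])); print(n,d.mean().round(1))
plan(None)
E
```

```text
112  
118  
124 (np.int64(283), np.int64(288), 6) 
130 (np.int64(283), np.int64(292), 10) 
136 (np.int64(283), np.int64(292), 10) 
142 (np.int64(284), np.int64(292), 8) 
148 (np.int64(289), np.int64(292), 4) 
154 (np.int64(283), np.int64(299), 8) (np.int64(296), np.int64(300), 5)
160  
166 (np.int64(282), np.int64(296), 12) 
172 (np.int64(290), np.int64(299), 4) (np.int64(297), np.int64(299), 2)
178 (np.int64(291), np.int64(299), 4) (np.int64(299), np.int64(299), 1)
184 (np.int64(291), np.int64(292), 2) (np.int64(293), np.int64(299), 4)
190  (np.int64(298), np.int64(298), 1)
196 (np.int64(298), np.int64(300), 2) 
[[282.6, 123.3], [290.6, 127.6], [281.2, 197.6], [291.9, 205.2]]
dish 2.1
canister 2.0
scraper 2.0
brush 2.5
t 24.5 grasp [0.4265 0.0678 0.3482] jaw -1.5062 tilt [-0.0007  0.0002] w 0.046 F [-0.37  0.46 -0.03]
```

The file hangs where predicted: its top edge is at rows 123–127, it is upright, and the neighbouring objects look unchanged. Handing in.

```bash
python3 -c "
from cell import robot
print(robot.finish_job())"
```

```text
the job is handed in; nothing more can be done
None
```

The file is hanging on the middle hook, in the saddle's notch. I handed the job in at about 24.5 s of the 56 s allowed; no verdict was reported.

- **Grip:** I held the file across its 27 mm width, not across its thickness as you advised. With the jaws the other way, the gripper body would have hit the tall look-alike beside the stand. The opening read 26.7 mm on the file.
- **Finding the notch:** I felt the front lug's outer face with one contact of about 3 N. I then backed off, lifted over the lug and moved 15 mm further in from the contact point.
- **Resting before release:** The file touched down at the expected height, with the hole's upper edge about 211.5 mm above the surface. It was still held then, with roughly 4–7 N on the saddle. I then opened the fingers and retreated clear.
- **Last checks:** In the side view the file's top edge was within about 1 px of its predicted position and the file looked upright. The areas around the scraper, brush, dish and canister showed only noise-level change from the first picture. The wrist force was back near zero.
- **Not confirmed:** I had used up the 12 viewable pictures, so I checked the released file by colour mask and did not see it.

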